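# Give the food chopper one turn of its crank

### The job

Two hand-cranked kitchen gadgets stand on the worktop: a wide, low food chopper with a clear bowl, and a slimmer, taller coffee mill. Take the chopper's upright black knob and crank it clockwise as seen from above, not the other way, through one full turn, so that the knob comes back to where it started; then let go. Leave the coffee mill's crank alone.

Things in the scene. Friction and masses are not known exactly. Their poses are not given: they have to be found in the camera images.
- chopper: Food chopper, fixed to the worktop: a clear round bowl with a white lid, 126 mm across, lid top 101 mm above the worktop; the wider and lower of the two cranked gadgets. Origin: on the worktop at the centre of its underside; the vertical axle of its crank passes through it. z points up.
- chopper_grip (a point): Where to grip the chopper's knob: on its axis, 139 mm above the worktop, 18 mm below its top, 24 mm above its lower end; crank arm and hub (17 and 26 mm wide) top out 26 mm below this point. The knob is an upright black cylinder, 25 mm wide, 42 mm tall, spinning freely on its pin, 55 mm from the axle, so it travels a level circle. The point's axes mean nothing.
- chopper_crank (a joint): Angle of the chopper's crank in rad: 0 at the start, growing as it is turned clockwise seen from above; one full turn is 6.28. It turns without stops, stays where it is left, and takes about 1 to 2 N at the knob.
- mill_grip (a point): Middle of the small black pear-shaped knob (21 mm wide, 24 mm tall) on the crank of the slim coffee mill, which is to be left alone; 162 mm above the worktop, 45 mm from the mill's axle. The mill is fixed, 72 mm across, 172 mm high in all. The axles of mill and chopper are at least 240 mm apart.

How it is judged (in metres and radians):
On the way, in this order (a step that is already met when the one before it is completed fails the run):
1. the chopper's crank is past a quarter turn clockwise, moved by the fingers (value of joint chopper_crank between 1.57 and 3.5 rad and contact force between the fingers and chopper above 0.3 N), for 0.05 s.
2. the chopper's crank is past three quarters of a turn clockwise, moved by the fingers (value of joint chopper_crank above 4.5 rad and contact force between the fingers and chopper above 0.3 N), for 0.05 s.
At the end, for the whole second after the job is handed in: The chopper's crank has made one full turn clockwise, within 20 degrees (5.93 to 6.63 rad), so that its knob is back within 20 mm or so of its start, and it has been let go (value of joint chopper_crank between 5.93 and 6.63 rad and distance of chopper_grip from where it was at the start of the episode below 0.022 m); the robot touches nothing.
It fails at once if the coffee mill's knob is moved by more than 15 mm (distance of mill_grip from where it was at the start of the episode above 0.015 m).
It fails at once if the chopper's crank is turned more than 30 degrees anticlockwise from its start (value of joint chopper_crank below -0.52 rad).
It also fails if it takes over 43 s, if anything falls off the work surface, if the arm or the gripper's body presses on something with over 40 N, if the wrist force passes 120 N, or if a joint passes its speed limit or range.

### The arm

A 6-joint arm with a two-finger parallel gripper is mounted at the origin on a cart in front of the work surface, level with it; the furniture and walls round the work are solid. World frame = base frame: x ahead of the robot, y to its left, z up, the work surface at z = 0. Lengths are in mm, angles in degrees, forces in N, time in s.
With the tool pointing down it reaches from about 350 to 850 mm from the base axis. Payload 8.1 kg.
Tool frame: the origin (TCP) lies at the very end of the fingers, on their centre line; the grasp point (between the pads) lies 19 mm behind it; z points along the fingers, y is the line along which they close (so a half turn about z gives the same grasp; the last joint's range is limited). The gripper opens to 85 mm and grips with 20 to 120 N. Pads are 22 mm wide; open, the fingers measure 114 mm over their backs; the gripper's body (76 mm by 85 mm) begins 54 mm behind the grasp point. The pads swing forward as they close: fully open they stand 13 mm farther back than shut.
Start: joints at [65.18, 7.471, 85.268, -0, 87.261, -4.893], TCP at [204.477, 564.087, 231.292] pointing down, gripper open.
Joint ranges: [-169.43, 169.43], [-51.17, 129.36], [1.28, 143.12], [-76.62, 256.62], [0, 156.53], [-152.29, 152.29]. Speed limits (degrees/s): [136.94, 136.94, 159.86, 180, 180, 180].

### API

Orientations are given as [roll, pitch, yaw] about the fixed x, y, z axes, in that order (R = Rz(yaw) Ry(pitch) Rx(roll)).
In Python, from bench import status, viewer, job gives the robot as it stands.
- The arm moves only by the tool arm_command, never from a script. Its argument "targets" is a list that holds one entry, the list of rows, each a list of 7 numbers: the shift along the world's x, y, z in m, then the turn, a rotation vector about the world's x, y, z in rad, then the opening, from -1 (shut) to 1 (fully open). In form: [[[dx, dy, dz, rx, ry, rz, gripper], ...]]. A call has 1 to 10 rows; each row shifts and turns the commanded pose from where the row before left it; what a row does not reach is not made up. A row lasts 1/8 s, in which the tool goes at most 62.5 mm and 10.7 degrees, less where a joint would pass 70% of its speed; a pose out of reach is approached as far as the arm can. A call with a gripper value outside its range is refused whole. The fingers move at their own pace and stop on an object; "force" is the grip in N (left out, the last holds). Time passes only in rows, so rows that do not move let the fingers close. It gives the time, the measured TCP pose, the force, the opening and the grip force at its end, in the units of the state.
- status.sense(): the state, without advancing time (a new reading comes with each control period).
- viewer.snapshot(name): name is "side" or "top"; returns the picture (420x560x3 uint8, red, green, blue); there is no depth.
- viewer.camera_model(name): a dict with "vertical_fov" (degrees; the focal length in pixels is half the picture's height over the tangent of half this angle, whatever the lens; pixels are square), "cx", "cy" (the principal point, pixels), "xyz" and "attitude" of the camera in the world. Camera axes: x right, y down, z forward; pixel columns grow to the right and rows downward; lengths in mm; the calibration is good to about 2 mm. A picture is of the moment at which its call begins. camera_model takes no time and is no camera call.
- job.hand_in(): hands the job in; it is judged then, once.
The state is a dict: "time": time; "joint_pos": joint angles; "qd": joint speeds; "joint_efforts": joint torques, N m; "tool_pos": TCP position; "tcp_rot": TCP orientation; "ft_force": force on the tool from outside, world axes, zero at the start; "wrist_torque": the same for the moment, N m; "finger_gap": finger opening in mm; "grip_force": force on a finger pad.
Only numpy, scipy, OpenCV 4.12 (cv2) and the standard library are available. Lean on these libraries where they do the work, as an engineer would, in place of code of your own. Each camera call takes 0.05 s, during which the arm holds its last target. There are 200 camera calls.

## Working session

There is one attempt and no reset: what is moved stays moved. The work goes in short steps, Python scripts to look and compute and a tool call to move; the robot and the scene stay as the last step left them, time stands still between calls to the robot, and variables do not carry over. Pictures are saved under pics/ and viewed, at most 10 in all, crops included, and the job is handed in when it is done.

Besides the shell and the picture viewer there is one more tool, called by a JSON object that holds its "fn" and its "kwargs". arm_command: Moves the arm, as the interface text tells. Its arguments: {"type":"object","properties":{"targets":{"type":"array"},"force":{"type":"number"}},"required":["targets"]}

```bash
mkdir -p pics; python3 - <<'E'
from bench import status, viewer
import cv2
for n in("top","side"):
    im=viewer.snapshot(n); cv2.imwrite(f"pics/{n}0.png",im[:,:,::-1]); print(n,viewer.camera_model(n))
print(status.sense())
E
```

```text
top {'vertical_fov': 42.86931854302166, 'cx': 276.5267918902306, 'cy': 209.1107104257986, 'xyz': array([ 339.72035977,  -16.23166176, 1461.78660492]), 'attitude': array([-172.49615096,    0.68378638,  -90.69971276])}
side {'vertical_fov': 56.2879680425231, 'cx': 281.60602221215464, 'cy': 212.59908239377984, 'xyz': array([341.29777153, 644.7456712 , 699.70851007]), 'attitude': array([-132.22712842,    0.22637695, -166.51966853])}
{'time': 0.1, 'joint_pos': array([ 6.51792027e+01,  7.51365161e+00,  8.53230190e+01,  2.20323458e-03,
        8.72626493e+01, -4.89299531e+00]), 'qd': array([-0.09936786, -0.10864642, -0.11599321,  0.00403382, -0.02848016,
        0.00398824]), 'joint_efforts': array([ 1.46721766e-03, -5.70955682e+01, -5.01939583e+01, -2.75843795e-04,
        8.25825351e-03, -3.30854209e-05]), 'tool_pos': array([204.25467553, 563.62812869, 230.31961537]), 'tcp_rot': array([-1.79901230e+02, -1.06640082e-02,  1.60072082e+02]), 'ft_force': array([-0.32625116, -0.17262296, -0.86549919]), 'wrist_torque': array([-0.00547786,  0.0205131 , -0.04787879]), 'grip_force': 0.0, 'finger_gap': 85.12132256494672}
```

View pics/top0.png

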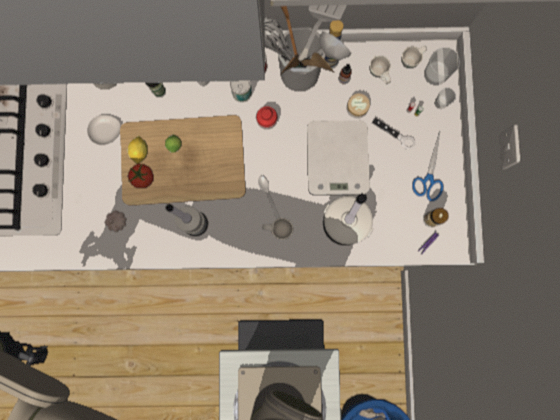

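View pics/side0.png

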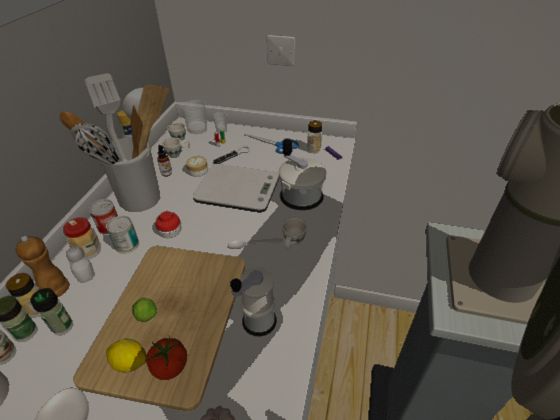

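The top view shows the chopper's lid near (348,220) with its knob near (360,200), and the mill near (190,220). In the side view the chopper is near (302,180) and its knob near (288,147). I'll zoom in and measure.

```bash
cat > h.py <<'E'
import numpy as np, cv2
from scipy.spatial.transform import Rotation as R
from bench import viewer, status
def cam(n):
    c=viewer.camera_model(n); f=210/np.tan(np.radians(c["vertical_fov"]/2))
    return c,f,R.from_euler("xyz",c["attitude"],degrees=True)
def ray(n,u,v):
    c,f,r=cam(n); return np.array(c["xyz"]),r.apply([(u-c["cx"])/f,(v-c["cy"])/f,1])
def onz(n,u,v,z):
    o,d=ray(n,u,v); return o+d*(z-o[2])/d[2]
def proj(n,p):
    c,f,r=cam(n); q=r.inv().apply(np.array(p)-c["xyz"]); return q[0]/q[2]*f+c["cx"],q[1]/q[2]*f+c["cy"]
def tri(p1,p2):
    (o1,d1),(o2,d2)=ray("top",*p1),ray("side",*p2)
    s,t=np.linalg.lstsq(np.c_[d1,-d2],o2-o1,rcond=None)[0]; a,b=o1+s*d1,o2+t*d2
    return (a+b)/2,np.linalg.norm(a-b)
E
python3 - <<'E'
import cv2,numpy as np
from h import *
t=cv2.imread("pics/top0.png");s=cv2.imread("pics/side0.png")
k=lambda i,x,y:cv2.resize(i[y:y+75,x:x+75],(400,400),interpolation=cv2.INTER_NEAREST)
cv2.imwrite("pics/crop.png",np.hstack([k(t,315,180),k(s,265,130)]))
for n,i,x,y in(("top",t,315,180),("side",s,265,130)):
    g=i[y:y+75,x:x+75].max(2)
    for th in (45,65):
        q,l,st,c=cv2.connectedComponentsWithStats((g<th).astype(np.uint8))
        for j in range(1,q):
            if st[j,4]>15: print(n,th,st[j]+[x,y,0,0,0],c[j]+[x,y])
E
```

```text
top 45 [357 194   9   9  62] [360.96774194 198.19354839]
top 45 [324 227  11  15  21] [328.33333333 235.        ]
top 65 [356 194  11  10  73] [360.93150685 198.26027397]
top 65 [323 221  19  24  49] [329.20408163 234.32653061]
side 45 [309 130  13   3  30] [315.1        130.76666667]
side 45 [283 139   9  17 136] [286.89705882 146.75      ]
side 45 [280 191  13  14  65] [283.83076923 198.98461538]
side 45 [312 193  11  12  43] [318.93023256 200.1627907 ]
side 65 [308 130  14   3  33] [314.96969697 130.78787879]
side 65 [282 139  17  17 159] [287.63522013 146.25786164]
side 65 [325 148  15  11  40] [332.275 153.2  ]
side 65 [269 177  11  25  27] [274.03703704 188.81481481]
side 65 [280 188  18  17 247] [288.38866397 196.42510121]
side 65 [311 192  13  13  61] [319.09836066 199.80327869]
```

View pics/crop.png

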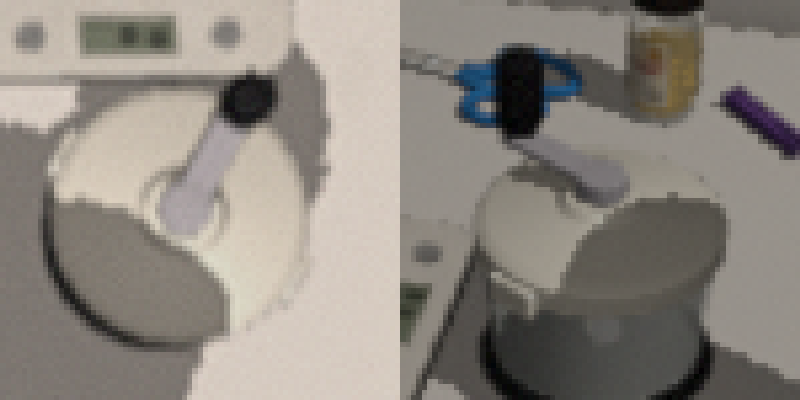

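The crop shows the black knob at about (361,198) in the top view and (287,147) in the side view. The hub is at about (349.7,219.4) in the top view and (303.5,163.5) in the side view.

```bash
python3 - <<'E'
from h import *
np.set_printoptions(precision=1,suppress=True)
print("tri",tri((361,198.2),(286.9,146.8)))
# top disc at z 157; body mid at z 136
k1=onz("top",361,198.2,150);k2=onz("side",286.9,146.8,136);print("knob",k1,k2)
h1=onz("top",349.7,219.4,113);h2=onz("side",303.5,163.5,113);print("hub",h1,h2,tri((349.7,219.4),(303.5,163.5)))
# lid fit
print("lid",onz("top",348.6,219.8,98))
k=(k1+k2)/2
for h in(h1,h2,(h1+h2)/2):
    d=k-h;print(np.hypot(*d[:2]),np.degrees(np.arctan2(d[1],d[0])))
print("mill",onz("top",190,220,170), onz("top",172,208,162))
print(status.sense()["tool_pos"])
E
```

```text
tri (array([ 537.4, -214.8,  133.8]), np.float64(4.141778002029656))
knob [ 537.1 -212.1  150. ] [ 534.5 -211.4  136. ]
hub [ 488.7 -187.3  113. ] [ 483.2 -179.4  113. ] (array([ 487.1, -188.3,  106.7]), np.float64(4.679504230450712))
lid [ 489.4 -186.4   98. ]
53.029484765736974 -27.43756193510707
61.740976571419104 -31.572623357832317
57.34808813651202 -29.662093440640756
mill [486.2 208.1 170. ] [517.4 254.  162. ]
[204.3 563.6 230.3]
```

{"fn": "arm_command", "kwargs": {"targets": [[[0.0184, -0.0431, 0.002, 0, 0, 0, 1], [0.0184, -0.0431, 0.002, 0, 0, 0, 1], [0.0184, -0.0431, 0.002, 0, 0, 0, 1], [0.0184, -0.0431, 0.002, 0, 0, 0, 1], [0.0184, -0.0431, 0.002, 0, 0, 0, 1], [0.0184, -0.0431, 0, 0, 0, 0, 1], [0.0184, -0.0431, 0, 0, 0, 0, 1], [0.0184, -0.0431, 0, 0, 0, 0, 1], [0.0184, -0.0431, 0, 0, 0, 0, 1]]], "force": 25}}

```text
time: 1.23
tool_pos: [370.2, 174.7, 241.0]
tcp_rot: [-180.0, -0.0, 160.1]
ft_force: [-1.2, -0.5, -1.0]
finger_gap: 85.2
grip_force: 0.0
```

{"fn": "arm_command", "kwargs": {"targets": [[[0.0184, -0.0431, 0, 0, 0, 0, 1], [0.0184, -0.0431, 0, 0, 0, 0, 1], [0.0184, -0.0431, 0, 0, 0, 0, 1], [0.0184, -0.0431, 0, 0, 0, 0, 1], [0.0184, -0.0431, 0, 0, 0, 0, 1], [0.0184, -0.0431, 0, 0, 0, 0, 1], [0.0184, -0.0431, 0, 0, 0, 0, 1], [0.0184, -0.0431, 0, 0, 0, 0, 1], [0.0184, -0.0431, 0, 0, 0, 0, 1], [0, 0, 0, 0, 0, 0, 1]]]}}

```text
time: 2.48
tool_pos: [535.6, -214.4, 239.8]
tcp_rot: [-180.0, -0.1, 159.9]
ft_force: [-0.0, 0.6, -0.8]
finger_gap: 85.1
grip_force: 0.0
```

{"fn": "arm_command", "kwargs": {"targets": [[[0, 0.002, -0.024, 0, 0, 0, 1], [0, 0, -0.024, 0, 0, 0, 1], [0, 0, -0.024, 0, 0, 0, 1], [0, 0, -0.024, 0, 0, 0, 1], [0, 0, -0.016, 0, 0, 0, 1], [0, 0, -0.007, 0, 0, 0, 1], [0, 0, 0, 0, 0, 0, 1]]]}}

```text
time: 3.35
tool_pos: [535.6, -209.5, 122.3]
tcp_rot: [180.0, -0.0, 160.1]
ft_force: [-0.9, -0.6, 0.5]
finger_gap: 86.0
grip_force: 0.0
```

```bash
python3 - <<'E'
from h import *
s=viewer.snapshot("side")[:,:,::-1]
cv2.imwrite("pics/s1.png",cv2.resize(s[80:230,220:380],(640,600)))
d=status.sense();print(d["tool_pos"],d["ft_force"],proj("side",[536,-212,139]))
E
```

```text
[ 536.01187221 -209.78358572  122.96267946] [-0.41295645 -0.02634541  0.92236379] (np.float64(286.4186063662465), np.float64(145.624423627426))
```

View pics/s1.png

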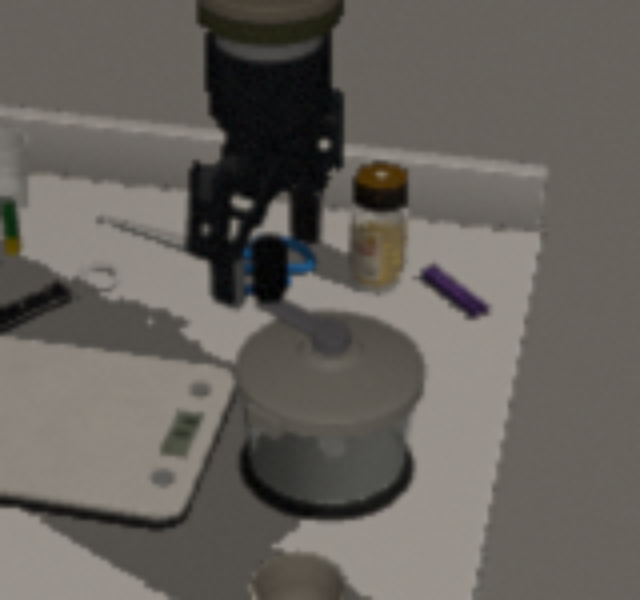

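The view shows the knob at crop (268,268), between the front finger at (228,270) and the rear finger at (305,215). Nothing is touching, so I'll close.

{"fn": "arm_command", "kwargs": {"targets": [[[0, -0.002, -0.001, 0, 0, 0, 0.2], [0, 0, 0, 0, 0, 0, -0.2], [0, 0, 0, 0, 0, 0, -0.6], [0, 0, 0, 0, 0, 0, -0.6], [0, 0, 0, 0, 0, 0, -0.6], [0, 0, 0, 0, 0, 0, -0.6]]], "force": 25}}

```text
time: 4.15
tool_pos: [535.8, -211.8, 121.6]
tcp_rot: [-180.0, 0.0, 160.1]
ft_force: [-0.8, 0.6, 2.3]
finger_gap: 23.8
grip_force: 28.0
```

```bash
python3 - <<'E'
import numpy as np
a=np.radians(-28.8-10*np.arange(37));p=55*np.c_[np.cos(a),np.sin(a)]
for i,d in enumerate(np.diff(p,axis=0)/1000): print(i,d.round(4).tolist(),(p[i+1]+[487.8,-185.5]).round(0))
E
```

```text
0 [-0.0053, -0.008] [ 531. -220.]
1 [-0.0066, -0.0069] [ 524. -227.]
2 [-0.0077, -0.0057] [ 516. -233.]
3 [-0.0086, -0.0042] [ 508. -237.]
4 [-0.0092, -0.0027] [ 498. -239.]
5 [-0.0095, -0.001] [ 489. -240.]
6 [-0.0096, 0.0006] [ 479. -240.]
7 [-0.0093, 0.0023] [ 470. -238.]
8 [-0.0088, 0.0039] [ 461. -234.]
9 [-0.008, 0.0053] [ 453. -228.]
10 [-0.0069, 0.0066] [ 446. -222.]
11 [-0.0057, 0.0077] [ 441. -214.]
12 [-0.0042, 0.0086] [ 437. -205.]
13 [-0.0027, 0.0092] [ 434. -196.]
14 [-0.001, 0.0095] [ 433. -187.]
15 [0.0006, 0.0096] [ 433. -177.]
16 [0.0023, 0.0093] [ 436. -168.]
17 [0.0039, 0.0088] [ 440. -159.]
18 [0.0053, 0.008] [ 445. -151.]
19 [0.0066, 0.0069] [ 452. -144.]
20 [0.0077, 0.0057] [ 459. -138.]
21 [0.0086, 0.0042] [ 468. -134.]
22 [0.0092, 0.0027] [ 477. -132.]
23 [0.0095, 0.001] [ 487. -131.]
24 [0.0096, -0.0006] [ 496. -131.]
25 [0.0093, -0.0023] [ 506. -133.]
26 [0.0088, -0.0039] [ 514. -137.]
27 [0.008, -0.0053] [ 522. -143.]
28 [0.0069, -0.0066] [ 529. -149.]
29 [0.0057, -0.0077] [ 535. -157.]
30 [0.0042, -0.0086] [ 539. -166.]
31 [0.0027, -0.0092] [ 542. -175.]
32 [0.001, -0.0095] [ 543. -184.]
33 [-0.0006, -0.0096] [ 542. -194.]
34 [-0.0023, -0.0093] [ 540. -203.]
35 [-0.0039, -0.0088] [ 536. -212.]
```

{"fn": "arm_command", "kwargs": {"targets": [[[-0.0053, -0.008, 0, 0, 0, 0, -0.6], [-0.0066, -0.0069, 0, 0, 0, 0, -0.6], [-0.0077, -0.0057, 0, 0, 0, 0, -0.6], [-0.0086, -0.0042, 0, 0, 0, 0, -0.6], [0, 0, 0, 0, 0, 0, -0.6]]]}}

```text
time: 4.78
tool_pos: [506.4, -237.1, 121.5]
tcp_rot: [-180.0, -0.0, 160.0]
ft_force: [-1.6, 0.3, 5.5]
finger_gap: 24.0
grip_force: 28.3
```

{"fn": "arm_command", "kwargs": {"targets": [[[-0.0092, -0.0027, 0, 0, 0, 0, -0.6], [-0.0095, -0.001, 0, 0, 0, 0, -0.6], [-0.0096, 0.0006, 0, 0, 0, 0, -0.6], [-0.0093, 0.0023, 0, 0, 0, 0, -0.6], [-0.0088, 0.0039, 0, 0, 0, 0, -0.6], [-0.008, 0.0053, 0, 0, 0, 0, -0.6], [0, 0, 0, 0, 0, 0, -0.6]]]}}

```text
time: 5.65
tool_pos: [452.3, -227.7, 121.5]
tcp_rot: [-180.0, -0.0, 160.1]
ft_force: [-0.5, 2.1, 6.6]
finger_gap: 23.8
grip_force: 28.3
```

```bash
python3 - <<'E'
from h import *
s=viewer.snapshot("side")[:,:,::-1];t=viewer.snapshot("top")[:,:,::-1]
k=lambda i,x,y:cv2.resize(i[y:y+100,x:x+100],(400,400))
cv2.imwrite("pics/s2.png",np.hstack([k(t,300,170),k(s,250,110)]))
d=status.sense();print(d["tool_pos"],d["ft_force"],d["wrist_torque"])
E
```

```text
[ 452.45215805 -227.89167281  121.44780816] [-0.19722497  1.32082279  6.9109676 ] [ 0.2770704  -0.01868997  0.02151645]
```

View pics/s2.png

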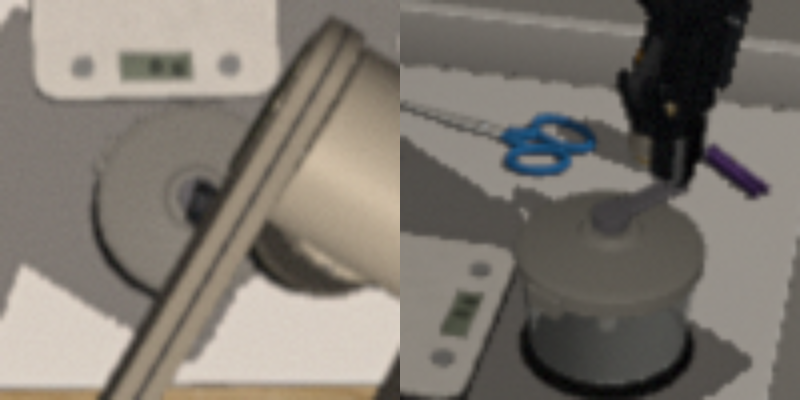

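The side view shows the crank arm following: it now runs from the hub at crop (615,210) to the gripped knob at (680,175). That is about 100° clockwise with low forces, so I'll continue.

{"fn": "arm_command", "kwargs": {"targets": [[[-0.0069, 0.0066, 0, 0, 0, 0, -0.6], [-0.0057, 0.0077, 0, 0, 0, 0, -0.6], [-0.0042, 0.0086, 0, 0, 0, 0, -0.6], [-0.0027, 0.0092, 0, 0, 0, 0, -0.6], [-0.001, 0.0095, 0, 0, 0, 0, -0.6], [0.0006, 0.0096, 0, 0, 0, 0, -0.6], [0.0023, 0.0093, 0, 0, 0, 0, -0.6], [0.0039, 0.0088, 0, 0, 0, 0, -0.6], [0, 0, 0, 0, 0, 0, -0.6]]]}}

```text
time: 6.88
tool_pos: [439.6, -158.2, 121.4]
tcp_rot: [180.0, 0.0, 160.1]
ft_force: [1.5, -0.2, 5.8]
finger_gap: 24.3
grip_force: 28.3
```

{"fn": "arm_command", "kwargs": {"targets": [[[0.0053, 0.008, 0, 0, 0, 0, -0.6], [0.0066, 0.0069, 0, 0, 0, 0, -0.6], [0.0077, 0.0057, 0, 0, 0, 0, -0.6], [0.0086, 0.0042, 0, 0, 0, 0, -0.6], [0.0092, 0.0027, 0, 0, 0, 0, -0.6], [0.0095, 0.001, 0, 0, 0, 0, -0.6], [0.0096, -0.0006, 0, 0, 0, 0, -0.6], [0.0093, -0.0023, 0, 0, 0, 0, -0.6], [0.0088, -0.0039, 0, 0, 0, 0, -0.6], [0, 0, 0, 0, 0, 0, -0.6]]]}}

```text
time: 8.12
tool_pos: [514.2, -137.3, 121.5]
tcp_rot: [-180.0, -0.0, 160.1]
ft_force: [1.7, 0.1, 7.0]
finger_gap: 24.3
grip_force: 28.5
```

{"fn": "arm_command", "kwargs": {"targets": [[[0.008, -0.0053, 0, 0, 0, 0, -0.6], [0.0069, -0.0066, 0, 0, 0, 0, -0.6], [0.0057, -0.0077, 0, 0, 0, 0, -0.6], [0.0042, -0.0086, 0, 0, 0, 0, -0.6], [0.0027, -0.0092, 0, 0, 0, 0, -0.6], [0.001, -0.0095, 0, 0, 0, 0, -0.6], [-0.0006, -0.0096, 0, 0, 0, 0, -0.6], [-0.0023, -0.0093, 0, 0, 0, 0, -0.6], [-0.0039, -0.0088, 0, 0, 0, 0, -0.6], [0, 0, 0, 0, 0, 0, -0.6]]]}}

```text
time: 9.38
tool_pos: [535.4, -212.5, 121.5]
tcp_rot: [-180.0, 0.0, 160.0]
ft_force: [2.1, -1.9, 6.5]
finger_gap: 24.3
grip_force: 28.3
```

```bash
python3 - <<'E'
from h import *
s=viewer.snapshot("side")[:,:,::-1]
cv2.imwrite("pics/s3.png",cv2.resize(s[80:230,220:380],(640,600)))
d=status.sense();print(d["tool_pos"],d["ft_force"])
E
```

```text
[ 535.47019987 -212.36088313  121.51393725] [ 0.65187714 -2.46179346  5.39810249]
```

View pics/s3.png

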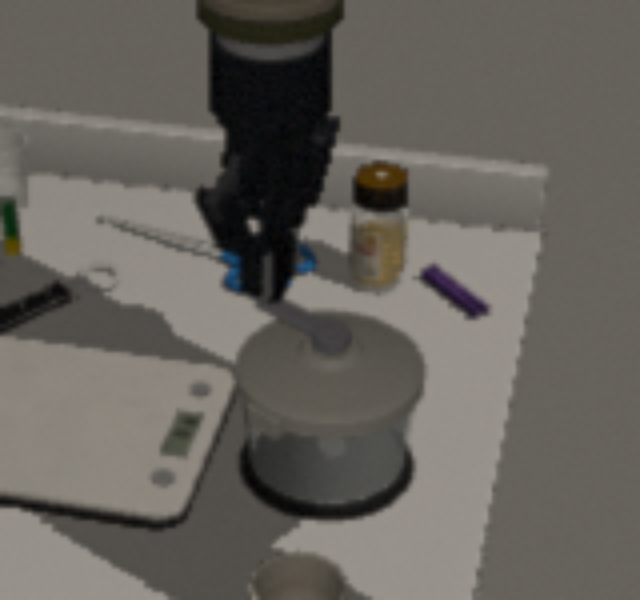

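The knob is back at its start, with the crank arm running from (330,340) to (265,300) as in the earlier view. I'll release and rise.

{"fn": "arm_command", "kwargs": {"targets": [[[0, 0, 0, 0, 0, 0, -0.2], [0, 0, 0, 0, 0, 0, 0.3], [0, 0, 0, 0, 0, 0, 1], [0, 0, 0, 0, 0, 0, 1], [0, 0, 0, 0, 0, 0, 1], [0, 0, 0, 0, 0, 0, 1]]]}}

```text
time: 10.18
tool_pos: [535.7, -211.7, 121.3]
tcp_rot: [-180.0, 0.0, 160.1]
ft_force: [-0.8, -0.7, -0.1]
finger_gap: 85.6
grip_force: 0.0
```

{"fn": "arm_command", "kwargs": {"targets": [[[0, 0, 0.015, 0, 0, 0, 1], [0, 0, 0.02, 0, 0, 0, 1], [0, 0, 0.025, 0, 0, 0, 1], [0, 0, 0.025, 0, 0, 0, 1], [0, 0, 0.02, 0, 0, 0, 1], [0, 0, 0.015, 0, 0, 0, 1], [0, 0, 0, 0, 0, 0, 1], [0, 0, 0, 0, 0, 0, 1], [0, 0, 0, 0, 0, 0, 1]]]}}

```text
time: 11.3
tool_pos: [535.1, -211.4, 239.9]
tcp_rot: [180.0, -0.1, 160.1]
ft_force: [0.2, 0.6, 0.2]
finger_gap: 85.0
grip_force: 0.0
```

```bash
python3 - <<'E'
from h import *
s=viewer.snapshot("side"); g=s[130:205,265:340].max(2)
q,l,st,c=cv2.connectedComponentsWithStats((g<45).astype(np.uint8))
for j in range(1,q):
    if st[j,4]>15: print(st[j]+[265,130,0,0,0],c[j]+[265,130])
cv2.imwrite("pics/s4.png",cv2.resize(s[80:230,220:380,::-1],(640,600)))
d=status.sense();print(d["tool_pos"],d["ft_force"],d["finger_gap"],d["time"])
E
```

```text
[309 130  13   3  30] [315.1        130.76666667]
[283 139   9  17 136] [286.86029412 146.83088235]
[280 191  13  14  69] [283.7826087  198.69565217]
[312 193  11  12  42] [318.88095238 199.95238095]
[ 535.16509633 -211.43563841  240.04667741] [-0.08912426  0.50796536  0.52699589] 85.33096110448766 11.35
```

View pics/s4.png

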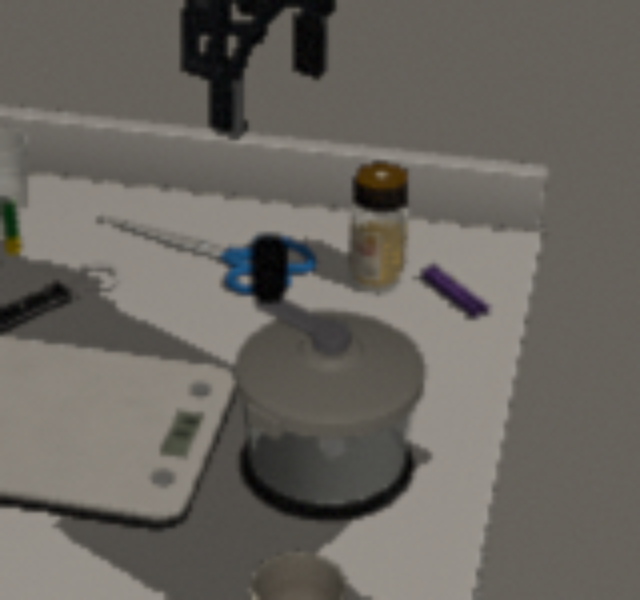

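The knob is at side pixel (286.9,146.8), the same as at the start. The gripper is clear of it.

```bash
python3 -c "
from bench import job
print(job.hand_in())"
```

```text
the job is handed in; nothing more can be done
None
```

I cranked the chopper's knob one full turn clockwise, released it back at its starting position (same pixel in the side view as before), never went near the mill's crank, and handed the job in at about 11 s; no verdict was returned.

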